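# Unlock a transit case at the packing bench

### The arm

A 7-joint arm with a two-finger parallel gripper is mounted at the origin on the work surface. World frame = base frame: x ahead of the robot, y to its left, z up, the work surface at z = 0. Lengths are in m, angles in rad, forces in N, time in s.
With the tool pointing down it reaches from about 0.425 to 0.875 m from the base axis. Payload 4.7 kg.
Tool frame: the origin (TCP) lies at the very end of the fingers, on their centre line; the grasp point (between the pads) lies 19 mm behind it; z points along the fingers, y is the line along which they close (so a half turn about z gives the same grasp; the last joint's range is limited). The gripper opens to 85 mm and grips with 20 to 120 N. Pads are 22 mm wide; open, the fingers measure 114 mm over their backs; the gripper's body (76 mm by 85 mm) begins 54 mm behind the grasp point. The pads swing forward as they close: fully open they stand 13 mm farther back than shut.
Start: joints at [-1.16, 0.321, -0.07, 1.45, 0.023, 1.371, -0.057], TCP at [0.251, 0.6, 0.231] pointing down, gripper open.
Joint ranges: [-2.86, 2.86], [-0.3, 2.09], [-1.38, 1.24], [0.06, 2.45], [-1.56, 4.7], [0.09, 2.05], [-2.69, 2.69]. Speed limits (rad/s): [2.57, 2.57, 3.14, 3.14, 3.14, 3.14, 3.14].

### API

Orientations are given as a unit quaternion [x, y, z, w].
In Python, from rig import r gives the robot as it stands.
- The arm moves only by the shell command python3 -m creep 'ROWS' [FORCE]. ROWS is JSON, a list of rows, each a list of 3 entries, a list of its own where there are three numbers: the shift along the tool's x, y, z in units of 0.6 m (1.0 is 0.6 m), then the turn, a rotation vector about the tool's x, y, z in units of 120 degrees (1.0 is 120 degrees), then the closure, from 0 (fully open) to 1 (shut). A call has 1 to 20 rows; each row shifts and turns the commanded pose from where the row before left it, along the tool's axes as they then stand; what a row does not reach is not made up. A row lasts 1/12 s, in which the tool goes at most 41.7 mm and 7.16 degrees, less where a joint would pass 70% of its speed; a pose out of reach is approached as far as the arm can. A call with a number of a shift or a turn outside -1 to 1 is refused whole. A call with a gripper value outside its range is refused whole. The fingers move at their own pace and stop on an object; FORCE is the grip in N (left out, the last holds). Time passes only in rows, so rows that do not move let the fingers close. It gives the time, the measured TCP pose, the force, the opening and the grip force at its end, in the units of the state.
- r.get_obs(): the state, without advancing time (a new reading comes with each control period).
- r.snapshot(name): name is "scene" or "top" or "wrist"; returns a dict with "color" (384x512x3 uint8, red, green, blue), "fx", "fy", "cx", "cy" (pixels), "dist_coeffs" ([k1, k2, p1, p2, k3] as OpenCV has them; the pictures are not rectified), "rvec" (rotation vector, rad) and "tvec" (3), from world to camera coordinates, as OpenCV has them; the wrist camera has in their place "tool_from_camera" (4x4, takes a point from camera to tool coordinates, whose origin is the TCP and whose axes are the flange's). Camera axes: x right, y down, z forward; pixel columns grow to the right and rows downward; lengths in m; the calibration is good to about 2 mm. A picture is of the moment at which its call begins: read the wrist's pose just before it. There is no depth.
- r.job_done(): hands the job in; it is judged then, once.
The state is a dict: "t": time; "qpos": joint angles; "dq": joint speeds; "tau": joint torques, N m; "tcp_pos": TCP position; "tcp_rot": TCP orientation; "contact_force": force on the tool from outside, world axes, zero at the start; "moment": the same for the moment, N m; "grip_width": opening from 0.0 (shut) to 1.0 (fully open); "grasp_force": force on a finger pad.
Only numpy, scipy, OpenCV 4.12 (cv2) and the standard library are available. Lean on these libraries where they do the work, as an engineer would, in place of code of your own. Each camera call takes 0.05 s, during which the arm holds its last target. There are 200 camera calls.

### The job

Unlock the black transit case on the tilted stand: first slide the safety tab sideways (to the left as seen from the robot), all the way to its stop, so that it clears the end of the latch lever, and only then lift the lever and swing it up as far as it goes. Leave both there, let go, and do not disturb the loose things around the stand.

Things in the scene. Friction and masses are not known exactly. Their poses are not given: they have to be found in the camera images.
- stand: Fixed steel tilt stand carrying a closed black transit case, its lid leaning 25 deg towards the robot: the lid rises towards the stand's +x. Origin on the bench, 158 mm straight below the lid's centre; z up. Base plate x -95..195, y -210..210 mm. Stand and case cannot move.
- lid_centre (a point): Centre of the case's lid face: 260 mm along the slope (x), 320 wide (y); the case is 90 thick. Axes of the lid: x up the slope, y across it, z square out of the lid (25 deg from vertical).
- lamp_bar (a point): Centre of a fixed aluminium lamp bar over the upper half of the lid: 28 mm deep (x), 420 long (y), 24 high, underside 360 above the bench; posts 20 x 12 mm at both ends (y = +-192). It bars a tool that points straight down from the safety tab; one leaning back square to the lid passes. Axes of the stand.
- tab (a joint): Safety tab slide, m: 0 = locking (its tongue lies over the lever's free end and stops it lifting), 0.07 = fully aside at its stop; it grows as the tab slides along the lid's +y. Starts between 0 and 0.008. The lever is free past about 0.030. About 2 N of friction and 4 N s/m of damping; stays where it is left. Tab and lever are both plain aluminium.
- tab_grip (a point): In the tab's upright fin (60 mm long in x, 14 thick in y), 42 above the lid, 13 below the fin's top; lid axes. Pinch it across y: 50 mm free on both sides. The fin stands on a plate 70 x 62, top 14 above the lid. From its -x end a tongue 22 long, 24 wide, 8 thick reaches over the lever's last 20 mm, 36 to 44 above the lid.
- lever (a joint): Latch lever angle, rad: 0 = lying parallel to the lid (latched), 1.25 = swung up to its stop, standing just past upright, leaning 7 deg to the robot side. About 0.15 N m of friction and 0.03 N m s/rad of damping; it stays where it is left. Starts at 0.
- lever_grip (a point): On the lever's centre line, 100 mm from its hinge, 22 from its free end. The lever is a straight bar 122 long from the hinge, 30 wide (y), 12 thick (z), centre line 28 above the lid when latched; with the tab at its stop 40 mm are free on both sides. Axes turn with it: x to the free end, y along the hinge, z out of its upper face.
- lever_hinge (a point): The lever's hinge axis at mid width, 30 mm up the slope from the lid's lower edge, 28 above the lid. Fixed, lid axes; the hinge runs along y. The lever lies along +x and its free end rises in an arc from the lid's +x towards its +z.
- tape_roll: loose bystander: ring-shaped tape roll lying flat, outer diameter 110, 48 (mm); origin at the centre of its underside
- mug: loose bystander: mug, diameter 84, 90 high (mm); origin at the centre of its underside
- carton: loose bystander: small closed cardboard carton 130 x 95 x 60 (mm); origin at the centre of its underside
- dispenser: loose bystander: desk tape dispenser 160 x 60, 90 high (mm); origin at the centre of its underside
- pad: loose bystander: pad of paper slips 100 x 75 x 16 (mm); origin at the centre of its underside
- marker: loose bystander: marker pen about 140 long, 17 thick, lying along its x (mm); origin at the centre of its underside
- bottle: loose bystander: bottle, diameter 56, 130 high (mm); origin at the centre of its underside

How it is judged:
By the outcome, as a careful person would: the job done as asked, in the order asked, and still so for the second after the job is handed in, with the robot touching nothing.
It also fails if it takes over 45 s, if anything falls off the work surface, if the arm or the gripper's body presses on something with over 40 N, if the wrist force passes 120 N, or if a joint passes its speed limit or range.

## Working session

There is one attempt and no reset: what is moved stays moved. The work goes in short steps, Python scripts to look and compute and a shell command to move; the robot and the scene stay as the last step left them, time stands still between calls to the robot, and variables do not carry over. Pictures are saved under pics/ and viewed, at most 10 in all, crops included, and the job is handed in when it is done.

```bash
mkdir -p pics; ls; python3 - <<'E'
from rig import r
import cv2
o=r.get_obs(); print(o['t'],o['tcp_pos'],o['tcp_rot'])
for n in("scene","top"):
    s=r.snapshot(n); cv2.imwrite(f"pics/{n}0.png",s["color"][:,:,::-1])
    print(n,s["fx"],s["fy"],s["cx"],s["cy"],s["dist_coeffs"],s["rvec"],s["tvec"])
s=r.snapshot("wrist");print(s["tool_from_camera"],s["fx"],s["cx"],s["cy"],s["dist_coeffs"])
E
```

```text
pics
0.0 [0.25104716 0.59898015 0.23019933] [ 1.97088871e-01  9.80385146e-01 -9.59955384e-04 -1.47471815e-04]
scene 484.4815977240735 484.4815977240735 257.2522020975196 192.6393859186681 [-0.11049956  0.          0.          0.          0.        ] [ 2.38833385  1.06925719 -0.29080102] [-0.39166917 -0.2255593   1.68948726]
top 432.37549145465965 432.37549145465965 259.8957963377175 189.68053312146253 [0.04344193 0.         0.         0.         0.        ] [ 2.15309485 -2.15865719  0.1655472 ] [0.0143728  0.60484834 1.26633251]
[[ 6.54489386e-04 -9.58480914e-01 -2.85155937e-01  7.17748554e-02]
 [ 9.99999432e-01  8.67124223e-04 -6.19426008e-04  2.38892386e-04]
 [ 8.40973627e-04 -2.85155369e-01  9.58480938e-01 -1.42439455e-01]
 [ 0.00000000e+00  0.00000000e+00  0.00000000e+00  1.00000000e+00]] 276.19780212105366 254.23450869260628 193.45654447405894 [-0.06416868  0.          0.          0.          0.        ]
```

View pics/scene0.png

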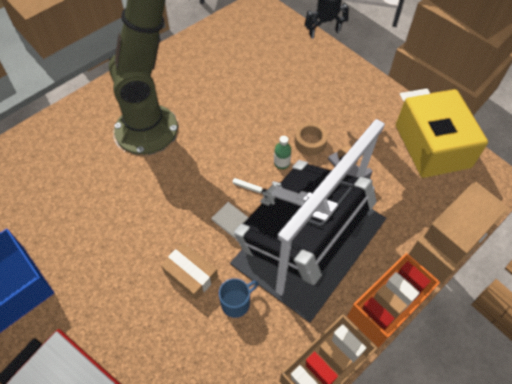

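View pics/top0.png

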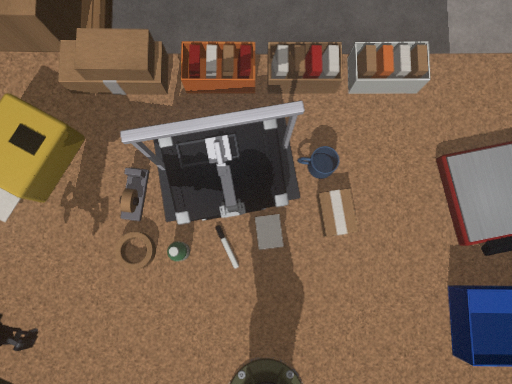

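Scene and top views show the stand near the middle: lever from (230,210) to (220,150) in the top picture, tab at (218,148), lamp bar from (123,136) to (302,108). I'll enlarge both for picking pixels.

```bash
python3 - <<'E'
import cv2
a=cv2.imread("pics/top0.png")[90:240,110:310]; cv2.imwrite("pics/topc.png",cv2.resize(a,None,fx=4,fy=4,interpolation=cv2.INTER_CUBIC))
a=cv2.imread("pics/scene0.png")[110:310,200:400]; cv2.imwrite("pics/scenec.png",cv2.resize(a,None,fx=3,fy=3,interpolation=cv2.INTER_CUBIC))
E
```

```text
(no output)
```

View pics/topc.png

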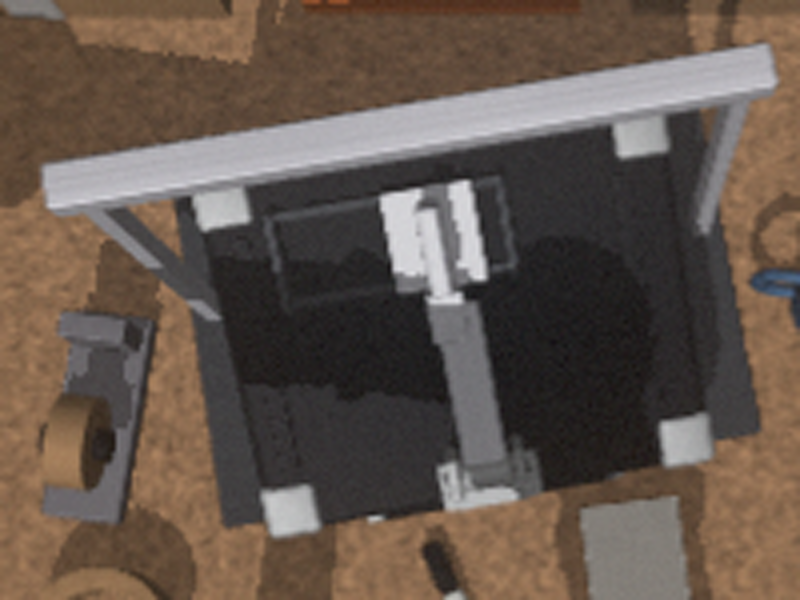

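View pics/scenec.png

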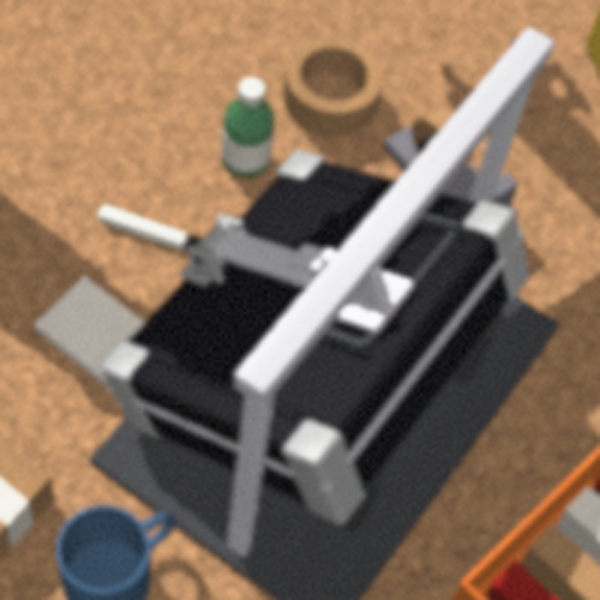

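```bash
cat > h.py <<'E'
import numpy as np, cv2
from scipy.optimize import least_squares
from scipy.spatial.transform import Rotation as R
TOP=dict(f=432.3755,c=(259.896,189.681),k=.04344193,rv=[2.15309485,-2.15865719,.1655472],tv=[.0143728,.60484834,1.26633251])
SC=dict(f=484.4816,c=(257.2522,192.6394),k=-.11049956,rv=[2.38833385,1.06925719,-.29080102],tv=[-.39166917,-.2255593,1.68948726])
def K(c): return np.array([[c['f'],0,c['c'][0]],[0,c['f'],c['c'][1]],[0,0,1.]])
def proj(c,P): return cv2.projectPoints(np.float64(P).reshape(-1,1,3),np.float64(c['rv']),np.float64(c['tv']),K(c),np.array([c['k'],0,0,0,0]))[0][:,0]
tp=lambda u,v:(TOP,110+(u+.5)/4-.5,90+(v+.5)/4-.5)
sp=lambda u,v:(SC,200+(u+.5)/3-.5,110+(v+.5)/3-.5)
def stand(p): return R.from_euler('z',p[2]),np.array([p[0],p[1],0])
LID=R.from_euler('y',-25,degrees=True)  # lid->stand
def lid(P): return LID.apply(P)+[0,0,.158]
E
cat > fit.py <<'E'
from h import *
# p: x y yaw barx bardz lidDz tabx tabshift
F=[('b',-1,1,tp(50,200)),('b',1,1,tp(43,168)),('b',1,-1,tp(770,43)),('b',-1,-1,tp(772,78)),
('b',-1,-1,sp(236,376)),('b',1,-1,sp(268,388)),('b',-1,1,sp(530,29)),('b',1,1,sp(552,42)),
('p',-.095,.21,tp(223,525)),('p',-.095,-.21,tp(760,430)),('p',-.095,-.21,sp(94,461)),('p',.195,.21,sp(557,322)),
('t',0,.012,tp(429,300)),('t',0,-.012,tp(464,298)),('t',0,.012,sp(325,248)),('t',0,-.012,sp(311,262))]
def pts(p):
    o=[]
    for k,a,b,_ in F:
        if k=='b': o.append([p[3]+a*.014,b*.21,.384+p[4]])
        if k=='p': o.append([a,b,.01])
        if k=='t': o.append(lid([p[6],b+p[7],.044+p[5]]))
    Rz,t=stand(p); return Rz.apply(o)+t
def res(p):
    return np.concatenate([proj(f[3][0],q)[0]-f[3][1:] for f,q in zip(F,pts(p))])
s=least_squares(res,[.6,.06,.17,.05,0,0,.03,0],loss='soft_l1')
print(s.x.round(4));print(res(s.x).reshape(-1,2).round(1))
p=s.x;Rz,t=stand(p)
W=lambda P:(Rz.apply(lid(P))+t)
for n,P in dict(lidc=[0,0,0],hinge=[-.1,0,.028],levgrip=[0,0,.028],tongue_end=[p[6],p[7],.044]).items(): print(n,W(P).round(4))
for n,P in dict(h=[-.1,0,.034],e=[.022,0,.034],f=[.002+.022+.03,p[7],.055]).items():
  q=W(P);a=proj(TOP,q)[0];b=proj(SC,q)[0];print(n,((a-[110,90])*4).round(),((b-[200,110])*3).round())
E
python3 fit.py
```

```text
[ 0.6434  0.1123  0.1814  0.0744 -0.0029  0.0093  0.0299  0.0036]
[[-1.2  2.9]
 [-1.3 -1. ]
 [-0.8 -1.5]
 [ 1.1  1.3]
 [-0.3  0.3]
 [-0.5  3.4]
 [-1.1 -0.6]
 [ 1.1  0.4]
 [-0.1  0.5]
 [ 0.3 -0.6]
 [-1.6 -0.3]
 [ 1.5  0.2]
 [-0.1  0.6]
 [ 0.2 -0.5]
 [ 0.3 -0.7]
 [-0.1  0.7]]
lidc [0.6434 0.1123 0.158 ]
hinge [0.5426 0.0938 0.1411]
levgrip [0.6318 0.1101 0.1834]
tongue_end [0.6511 0.1174 0.2105]
h [485. 471.] [214. 236.]
e [453. 302.] [314. 269.]
f [438. 263.] [338. 260.]
```

The crops show that the white patch at about (432,250) in the top crop is the fin. The darker square at (455,320) is the tongue in shadow, with its end at v≈340, and the lever runs to the hinge near (485,470). The scene-view tab points I used belong to something else. The stand fit is good to a centimetre, so I'll go to a hover square to the lid and look with the wrist camera.

```bash
cat > go.py <<'E'
import sys
from h import *
from rig import r
# usage: go.py x y z(lid coords of TCP) [angle rad of tool about hinge axis]
P=[float(v) for v in open('pose.txt').read().split()]
a=[float(v) for v in sys.argv[1:]]
Rz=R.from_euler('z',P[2]); t=np.array([P[0],P[1],0])
L=Rz*LID*R.from_euler('y',-(a[3] if len(a)>3 else 0))
T=L*R.from_matrix(np.diag([-1.,1,-1]))
pos=Rz.apply(lid(a[:3]))+t
o=r.get_obs(); C=R.from_quat(o['tcp_rot']); c=np.array(o['tcp_pos'])
rv=(C.inv()*T).as_rotvec()
print('t',round(o['t'],2),'world',c.round(4),'target',pos.round(4),'lid now',LID.inv().apply(Rz.inv().apply(c-t)-[0,0,.158]).round(4),'F',np.round(o['contact_force'],1))
n=np.degrees(np.linalg.norm(rv)); d=np.linalg.norm(pos-c)
print('turn deg',round(n,2),'units',(rv/np.radians(120)).round(4),'rows',n/7.16)
print('shift after turn, units',(T.inv().apply(pos-c)/.6).round(4),'before turn',(C.inv().apply(pos-c)/.6).round(4),'rows',d/.0417)
E
echo .6434 .1123 .1814 > pose.txt; python3 go.py .03 0 .17
```

```text
t 0.15 world [0.2511 0.5991 0.2304] target [0.5995 0.1042 0.3248] lid now [-0.2395  0.5496  0.1916] F [-0.9  0.4  0.2]
turn deg 41.3 units [-0.0609 -0.2026 -0.2715] rows 5.768452526964937
shift after turn, units [-0.4492 -0.916   0.036 ] before turn [-0.8543 -0.5365 -0.1563] rows 14.68849507041152
```

```bash
python3 -m creep '[[[0,0,-0.02],[-0.0087,-0.0289,-0.0388],0],[[0,0,-0.02],[-0.0087,-0.0289,-0.0388],0],[[0,0,-0.02],[-0.0087,-0.0289,-0.0388],0],[[0,0,-0.02],[-0.0087,-0.0289,-0.0388],0],[[0,0,0],[-0.0087,-0.0289,-0.0388],0],[[0,0,0],[-0.0087,-0.0289,-0.0388],0],[[0,0,0],[-0.0087,-0.0289,-0.0388],0],[[-0.027,-0.055,0.006],[0,0,0],0],[[-0.027,-0.055,0.006],[0,0,0],0],[[-0.027,-0.055,0.006],[0,0,0],0],[[-0.027,-0.055,0.006],[0,0,0],0],[[-0.027,-0.055,0.006],[0,0,0],0],[[-0.027,-0.055,0.006],[0,0,0],0],[[-0.027,-0.055,0.006],[0,0,0],0]]' 40; python3 go.py .03 0 .17
```

```text
t: 1.32
tcp_pos: [0.4007, 0.391, 0.3037]
tcp_rot: [-0.088, 0.972, 0.02, 0.215]
contact_force: [1.1, -0.6, 0.3]
grip_width: 1.001
grasp_force: 0.0
t 1.32 world [0.4007 0.391  0.3037] target [0.5995 0.1042 0.3248] lid now [-0.1092  0.3179  0.2117] F [ 1.1 -0.6  0.3]
turn deg 0.09 units [ 0.0007 -0.     -0.0001] rows 0.01202116492647121
shift after turn, units [-0.2321 -0.5299  0.0695] before turn [-0.2322 -0.5299  0.0687] rows 8.382884310780984
```

```bash
python3 -m creep '[[[-0.0232,-0.053,0.007],[0,0,0],0],[[-0.0232,-0.053,0.007],[0,0,0],0],[[-0.0232,-0.053,0.007],[0,0,0],0],[[-0.0232,-0.053,0.007],[0,0,0],0],[[-0.0232,-0.053,0.007],[0,0,0],0],[[-0.0232,-0.053,0.007],[0,0,0],0],[[-0.0232,-0.053,0.007],[0,0,0],0],[[-0.0232,-0.053,0.007],[0,0,0],0],[[-0.0232,-0.053,0.007],[0,0,0],0],[[-0.0232,-0.053,0.007],[0,0,0],0],[[0,0,0],[0,0,0],0]]' 40; python3 go.py .03 0 .17
python3 - <<'E'
from rig import r
import cv2,json
o=r.get_obs(); s=r.snapshot("wrist"); cv2.imwrite("pics/w1.png",s["color"][:,:,::-1])
json.dump([list(map(float,o['tcp_pos'])),list(map(float,o['tcp_rot']))],open('w1.json','w'))
cv2.imwrite("pics/w1b.png",cv2.resize(s["color"][:,:,::-1],(768,576),interpolation=cv2.INTER_CUBIC))
E
```

```text
t: 2.23
tcp_pos: [0.6022, 0.097, 0.325]
tcp_rot: [-0.083, 0.973, 0.018, 0.217]
contact_force: [-1.1, -0.4, 0.2]
grip_width: 0.998
grasp_force: 0.0
t 2.23 world [0.6022 0.097  0.325 ] target [0.5995 0.1042 0.3248] lid now [ 0.0314 -0.0076  0.1697] F [-1.1 -0.4  0.2]
turn deg 0.66 units [-0.0024  0.001  -0.0049] rows 0.09241365302302305
shift after turn, units [ 0.0023  0.0127 -0.0006] before turn [ 0.0025  0.0127 -0.0006] rows 0.18585051064808372
```

View pics/w1b.png

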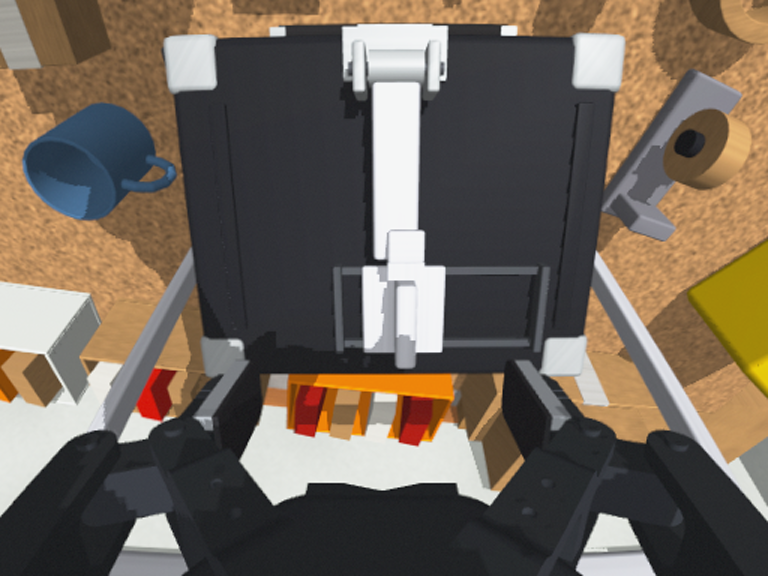

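The wrist view shows everything: hinge at (397,66), lever's free end left corner (373,258), tongue end (388..424,232), fin from (406,283) to (406,367). The free slot lies to the right, which is lid +y. I'll refine the pose from this view together with the top view.

```bash
cat > fit2.py <<'E'
from h import *
import json
TC=np.array([[6.54489386e-04,-9.58480914e-01,-2.85155937e-01,7.17748554e-02],[9.99999432e-01,8.67124223e-04,-6.19426008e-04,2.38892386e-04],[8.40973627e-04,-2.85155369e-01,9.58480938e-01,-1.42439455e-01],[0,0,0,1]])
def wcam(f):
    p,q=json.load(open(f)); M=np.eye(4);M[:3,:3]=R.from_quat(q).as_matrix();M[:3,3]=p; I=np.linalg.inv(M@TC)
    return dict(f=276.1978,c=(254.2345,193.4565),k=-.06416868,rv=R.from_matrix(I[:3,:3]).as_rotvec(),tv=I[:3,3])
W1=wcam('w1.json'); wp=lambda u,v:(W1,(u+.5)/1.5-.5,(v+.5)/1.5-.5)
# kind l: lid-fixed, t: tab (x offset p4, y shift p5); weight
F=[('l',[-.1,0,.028],wp(397,66),1),('l',[.022,-.015,.034],wp(373,258),1),
('l',[-.13,.16,0],wp(624,36),.4),('l',[-.13,-.16,0],wp(166,38),.4),('l',[.13,.16,0],wp(584,373),.4),('l',[.13,-.16,0],wp(205,373),.4),
('t',[.002,.012,.044],wp(424,231),1),('t',[.002,-.012,.044],wp(388,232),1),
('t',[.002,.012,.044],tp(436,341),1),('t',[.002,-.012,.044],tp(480,337),1),
('t',[.054-.035,-.031,.014],wp(363,265),.5),('t',[.054-.035,.031,.014],wp(445,267),.5),
('s',[-.095,.21,.01],tp(223,525),1),('s',[-.095,-.21,.01],tp(760,430),1),('s',[-.095,-.21,.01],sp(94,461),.6),('s',[.195,.21,.01],sp(557,322),.6)]
def pts(p):
    Rz,t=stand(p); o=[]
    for k,P,_,_ in F:
        P=np.array(P)
        if k=='t': P=P+[p[4],p[5],0]
        o.append(P if k=='s' else lid(P)+[0,0,p[3]])
    return Rz.apply(o)+t
raw=lambda p:np.array([proj(f[2][0],q)[0]-f[2][1:] for f,q in zip(F,pts(p))])
w=np.array([f[3] for f in F])[:,None]
s=least_squares(lambda p:(raw(p)*w).ravel(),[.6434,.1123,.1814,0,0,0],loss='soft_l1')
p=s.x; print('x y yaw dz tabdx tabshift',p.round(4)); print(np.c_[raw(p)].round(1).tolist())
Rz,t=stand(p)
for P in([.024,p[5],.055],[.084,p[5],.055]): print('fin',(proj(W1,Rz.apply(lid(P))+t)[0]*1.5).round())
open('pose.txt','w').write(f"{p[0]:.4f} {p[1]:.4f} {p[2]:.4f}")
E
python3 fit2.py; python3 go.py .054 .004 .10
```

```text
x y yaw dz tabdx tabshift [ 0.642   0.1136  0.1764 -0.0026  0.0007  0.0062]
[[-0.7, 0.5], [0.5, -0.0], [0.2, -1.2], [-1.0, -1.5], [-2.3, 0.0], [1.2, 0.9], [-0.0, 0.7], [-0.5, 0.1], [-1.3, 0.2], [-3.4, -0.4], [-1.3, -10.6], [0.3, -12.1], [-0.8, 0.7], [-0.2, 0.2], [-1.8, -1.2], [1.5, 0.1]]
fin [406. 270.]
fin [405. 356.]
t 2.28 world [0.6006 0.1009 0.3244] target [0.6479 0.1187 0.2715] lid now [ 0.0313 -0.0052  0.169 ] F [-0.6  0.8 -0.1]
turn deg 0.18 units [-0.      0.0002 -0.0015] rows 0.02566312353783403
shift after turn, units [-0.0378  0.0154  0.115 ] before turn [-0.0377  0.0155  0.115 ] rows 1.7554649410713121
```

```bash
python3 -m creep '[[[-0.021,0.0095,0],[0,0,0],0],[[-0.021,0.0095,0],[0,0,0],0],[[0,0,0.05],[0,0,0],0],[[0,0,0.05],[0,0,0],0],[[0,0,0.05],[0,0,0],0],[[0,0,0.04],[0,0,0],0],[[0,0,0.03],[0,0,0],0],[[0,0,0],[0,0,0],0],[[0,0,0],[0,0,0],0]]' 40; python3 go.py .056 .0062 .025
```

```text
t: 3.03
tcp_pos: [0.6732, 0.1324, 0.2137]
tcp_rot: [-0.089, 0.973, 0.02, 0.214]
contact_force: [0.5, -0.2, 0.2]
grip_width: 0.999
grasp_force: 0.0
t 3.03 world [0.6732 0.1324 0.2137] target [0.6805 0.1268 0.2043] lid now [0.0544 0.013  0.0361] F [ 0.5 -0.2  0.2]
turn deg 0.4 units [ 0.0015 -0.0014  0.0026] rows 0.055217107263026026
shift after turn, units [-0.0027 -0.0113  0.0185] before turn [-0.0027 -0.0114  0.0185] rows 0.31514600954763616
```

```bash
python3 -m creep '[[[-0.003,-0.01,0.018],[0,0,0],0],[[0,0,0],[0,0,0],0],[[0,0,0],[0,0,0],0]]' 40; python3 go.py .056 .0062 .025;  python3 - <<'E'
from rig import r
import cv2,json
o=r.get_obs(); s=r.snapshot("wrist")
json.dump([list(map(float,o['tcp_pos'])),list(map(float,o['tcp_rot']))],open('w2.json','w'))
cv2.imwrite("pics/w2b.png",cv2.resize(s["color"][:,:,::-1],(768,576),interpolation=cv2.INTER_CUBIC))
E
python3 go.py .056 .0062 .025
```

```text
t: 3.28
tcp_pos: [0.6815, 0.1269, 0.2074]
tcp_rot: [-0.088, 0.972, 0.021, 0.216]
contact_force: [0.1, -0.3, 0.5]
grip_width: 1.001
grasp_force: 0.0
t 3.28 world [0.6815 0.1269 0.2074] target [0.6805 0.1268 0.2043] lid now [0.0582 0.0061 0.0274] F [ 0.1 -0.3  0.5]
turn deg 0.31 units [0.0019 0.0006 0.0017] rows 0.04370247317254964
shift after turn, units [0.0037 0.0001 0.004 ] before turn [0.0037 0.0001 0.004 ] rows 0.07823360239433726
t 3.33 world [0.6815 0.1272 0.2077] target [0.6805 0.1268 0.2043] lid now [0.0584 0.0064 0.0276] F [-0.1 -0.2  0.3]
turn deg 0.35 units [0.0021 0.0008 0.0018] rows 0.048448700314350654
shift after turn, units [ 0.004  -0.0004  0.0043] before turn [ 0.004  -0.0004  0.0043] rows 0.08471161789463721
```

View pics/w2b.png

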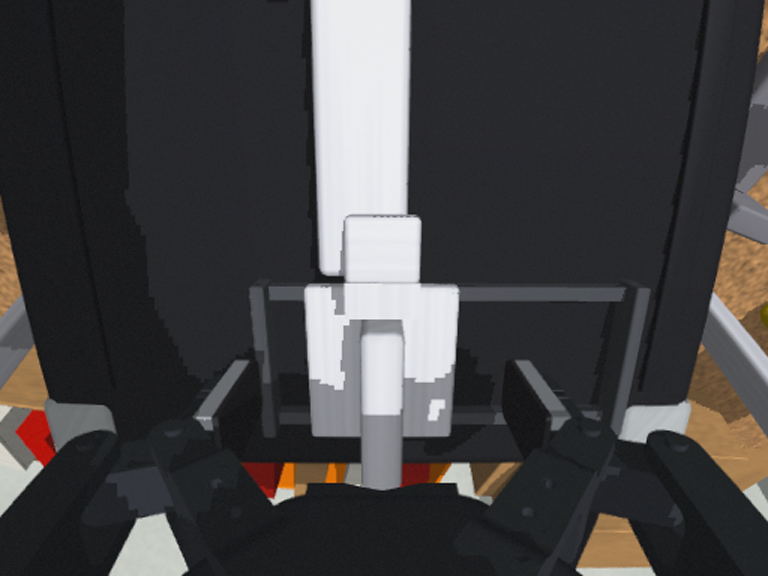

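The fin, centred at column 382, stands midway between the open fingers at 235 and 530. Closing.

```bash
python3 -m creep '[[[0,0,0],[0,0,0],1],[[0,0,0],[0,0,0],1],[[0,0,0],[0,0,0],1],[[0,0,0],[0,0,0],1],[[0,0,0],[0,0,0],1],[[0,0,0],[0,0,0],1],[[0,0,0],[0,0,0],1],[[0,0,0],[0,0,0],1]]' 40; python3 go.py .056 .08 .0274
```

```text
t: 4.0
tcp_pos: [0.6814, 0.1268, 0.2063]
tcp_rot: [-0.088, 0.972, 0.02, 0.216]
contact_force: [-1.7, 0.7, 3.0]
grip_width: 0.153
grasp_force: 43.2
t 4.0 world [0.6814 0.1268 0.2063] target [0.6665 0.1992 0.2065] lid now [0.0577 0.0061 0.0264] F [-1.7  0.7  3. ]
turn deg 0.31 units [0.0018 0.     0.0019] rows 0.04319538357597456
shift after turn, units [ 0.0028  0.1231 -0.0017] before turn [ 0.0023  0.1232 -0.0012] rows 1.772497277118433
```

```bash
python3 -m creep '[[[0,0.01,0],[0,0,0],1],[[0,0.01,0],[0,0,0],1],[[0,0.01,0],[0,0,0],1],[[0,0.01,0],[0,0,0],1],[[0,0.01,0],[0,0,0],1],[[0,0.01,0],[0,0,0],1],[[0,0.01,0],[0,0,0],1],[[0,0.01,0],[0,0,0],1],[[0,0.01,0],[0,0,0],1],[[0,0.01,0],[0,0,0],1],[[0,0,0],[0,0,0],1]]' 60; python3 go.py .056 .0762 .0274
```

```text
t: 4.92
tcp_pos: [0.6704, 0.1884, 0.2064]
tcp_rot: [-0.089, 0.972, 0.021, 0.216]
contact_force: [0.2, 1.8, 1.2]
grip_width: 0.152
grasp_force: 61.6
t 4.92 world [0.6704 0.1884 0.2064] target [0.6672 0.1955 0.2065] lid now [0.0577 0.0687 0.0265] F [0.2 1.8 1.2]
turn deg 0.46 units [0.0026 0.0004 0.0028] rows 0.06460941330502591
shift after turn, units [ 0.0028  0.0126 -0.0016] before turn [ 0.0027  0.0126 -0.0015] rows 0.18660715496800137
```

```bash
python3 -m creep '[[[0,0.004,0],[0,0,0],1],[[0,0.004,0],[0,0,0],1],[[0,0.004,0],[0,0,0],1],[[0,0,0],[0,0,0],1],[[0,0,0],[0,0,0],1]]' 60; python3 go.py .056 .0762 .0274
```

```text
t: 5.33
tcp_pos: [0.6702, 0.1892, 0.2063]
tcp_rot: [-0.087, 0.972, 0.019, 0.216]
contact_force: [1.4, -7.2, 2.0]
grip_width: 0.156
grasp_force: 61.7
t 5.33 world [0.6702 0.1892 0.2063] target [0.6672 0.1955 0.2065] lid now [0.0577 0.0695 0.0265] F [ 1.4 -7.2  2. ]
turn deg 0.12 units [-0.0002  0.0002  0.001 ] rows 0.017221609768758132
shift after turn, units [ 0.0028  0.0112 -0.0016] before turn [ 0.0027  0.0112 -0.0016] rows 0.16697877662008348
```

The tab has stopped at 0.07 with reaction force, so it's at its stop. Release and retreat square to the lid.

```bash
python3 -m creep '[[[0,0,0],[0,0,0],0],[[0,0,0],[0,0,0],0],[[0,0,0],[0,0,0],0],[[0,0,0],[0,0,0],0],[[0,0,0],[0,0,0],0],[[0,0,0],[0,0,0],0],[[0,0,0],[0,0,0],0],[[0,0,-0.03],[0,0,0],0],[[0,0,-0.05],[0,0,0],0],[[0,0,-0.05],[0,0,0],0],[[0,0,-0.05],[0,0,0],0],[[0,0,0],[0,0,0],0],[[0,0,0],[0,0,0],0]]'; python3 go.py 0 0 .1; python3 - <<'E'
from rig import r
import cv2,json
o=r.get_obs(); s=r.snapshot("wrist")
json.dump([list(map(float,o['tcp_pos'])),list(map(float,o['tcp_rot']))],open('w3.json','w'))
cv2.imwrite("pics/w3b.png",cv2.resize(s["color"][:,:,::-1],(768,576),interpolation=cv2.INTER_CUBIC))
E
```

```text
t: 6.42
tcp_pos: [0.625, 0.185, 0.3067]
tcp_rot: [-0.088, 0.972, 0.022, 0.217]
contact_force: [0.3, 0.2, -0.4]
grip_width: 0.997
grasp_force: 0.0
t 6.42 world [0.625  0.185  0.3067] target [0.6004 0.1062 0.2486] lid now [0.059  0.0733 0.1365] F [ 0.3  0.2 -0.4]
turn deg 0.47 units [0.003  0.0019 0.0017] rows 0.06581862289794707
shift after turn, units [ 0.0983 -0.1222  0.0609] before turn [ 0.099  -0.1222  0.0597] rows 2.4203634396756137
```

View pics/w3b.png

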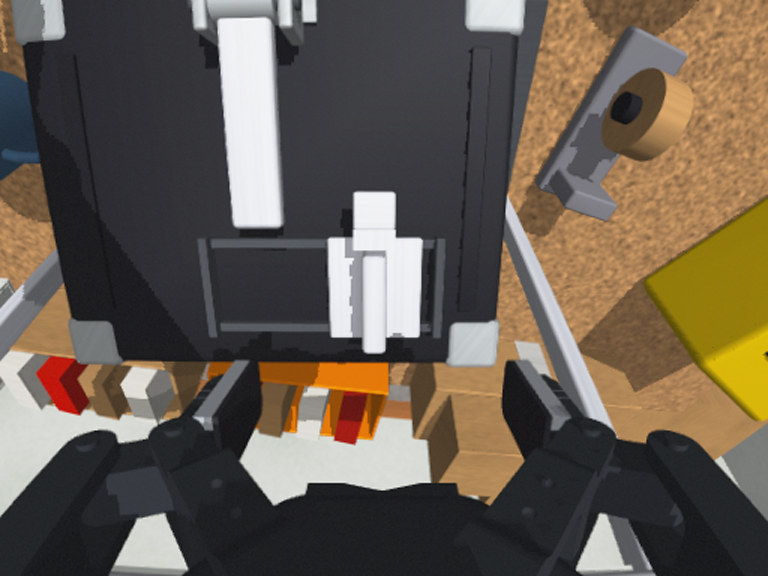

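The tab is at its stop: plate right edge 421 against the frame at 435, and the tongue at column 374 is well clear of the lever end at (232..283,227). Next I go over the lever with the fingers part-closed.

```bash
python3 -m creep '[[[0.036,-0.0408,0],[0,0,0],0.3],[[0.036,-0.0408,0],[0,0,0],0.3],[[0.036,-0.0408,0],[0,0,0],0.3],[[0,0,0.045],[0,0,0],0.3],[[0,0,0.045],[0,0,0],0.3],[[0,0,0.03],[0,0,0],0.3],[[0,0,0],[0,0,0],0.3],[[0,0,0],[0,0,0],0.3]]'; python3 go.py -.006 0 .012
```

```text
t: 7.13
tcp_pos: [0.6088, 0.1067, 0.2091]
tcp_rot: [-0.088, 0.973, 0.019, 0.214]
contact_force: [0.4, 1.6, 0.7]
grip_width: 0.702
grasp_force: 0.0
t 7.13 world [0.6088 0.1067 0.2091] target [0.6317 0.1118 0.1663] lid now [-0.0091 -0.0009  0.0606] F [0.4 1.6 0.7]
turn deg 0.35 units [ 0.0006 -0.0019  0.0021] rows 0.04921671555248892
shift after turn, units [-0.0052  0.0016  0.081 ] before turn [-0.0055  0.0014  0.081 ] rows 1.168460709312553
```

```bash
python3 -m creep '[[[-0.005,0.001,0.025],[0,0,0],0.3],[[0,0,0.025],[0,0,0],0.3],[[0,0,0.02],[0,0,0],0.3],[[0,0,0.01],[0,0,0],0.3],[[0,0,0],[0,0,0],0.3],[[0,0,0],[0,0,0],1],[[0,0,0],[0,0,0],1],[[0,0,0],[0,0,0],1],[[0,0,0],[0,0,0],1],[[0,0,0],[0,0,0],1],[[0,0,0],[0,0,0],1]]' 30; python3 go.py -.006 0 .012; python3 -c "
from rig import r;print(r.get_obs()['qpos'])"
```

```text
t: 8.05
tcp_pos: [0.6329, 0.1114, 0.1704]
tcp_rot: [-0.088, 0.972, 0.021, 0.216]
contact_force: [-4.5, -2.3, 5.9]
grip_width: 0.34
grasp_force: 32.7
t 8.05 world [0.6329 0.1114 0.1704] target [0.6317 0.1118 0.1663] lid now [-0.0032 -0.0005  0.0152] F [-4.5 -2.3  5.9]
turn deg 0.28 units [0.0018 0.0008 0.0013] rows 0.03924724234447459
shift after turn, units [0.0046 0.0009 0.0053] before turn [0.0046 0.0009 0.0053] rows 0.10197471862030912
[-0.94985634  0.04690465  0.7499173   1.98146887 -0.03533654  0.68811792
  1.56552773]
```

```bash
python3 -m creep '[[[0.0008,0,-0.0161],[0,0,0],1],[[0.0024,0,-0.016],[0,0,0],1],[[0.004,0,-0.0157],[0,0,0],1],[[0.0055,0,-0.0152],[0,0,0],1],[[0.007,0,-0.0146],[0,0,0],1],[[0.0085,0,-0.0138],[0,0,0],1],[[0,0,0],[0,0,0],1]]' 30; python3 go.py -.023 0 .067;  python3 -c "
from rig import r;print(r.get_obs()['qpos'])"
```

```text
t: 8.63
tcp_pos: [0.5932, 0.1044, 0.2115]
tcp_rot: [-0.088, 0.972, 0.021, 0.215]
contact_force: [-0.4, -3.4, -1.7]
grip_width: 0.347
grasp_force: 31.2
t 8.63 world [0.5932 0.1044 0.2115] target [0.5936 0.105  0.209 ] lid now [-0.0225 -0.0005  0.0695] F [-0.4 -3.4 -1.7]
turn deg 0.32 units [ 0.0019 -0.0006  0.0018] rows 0.04469710133515248
shift after turn, units [0.0009 0.0009 0.0041] before turn [0.0009 0.0009 0.0041] rows 0.061687450104025106
[-0.96984497 -0.12276207  0.70153279  2.01418784  0.15222601  0.79104708
  1.41372565]
```

```bash
python3 -m creep '[[[0.0098,0,-0.0129],[0,0,0],1],[[0.011,0,-0.0118],[0,0,0],1],[[0.0121,0,-0.0107],[0,0,0],1],[[0.0131,0,-0.0094],[0,0,0],1],[[0,0,0],[0,0,0],1]]' 30; python3 go.py -.048 0 .094;  python3 -c "
from rig import r;print(r.get_obs()['qpos'])"
```

```text
t: 9.05
tcp_pos: [0.5578, 0.0981, 0.2239]
tcp_rot: [-0.088, 0.972, 0.021, 0.215]
contact_force: [-0.0, -1.3, -2.4]
grip_width: 0.343
grasp_force: 30.5
t 9.05 world [0.5578 0.0981 0.2239] target [0.5601 0.099  0.2229] lid now [-0.0498 -0.0005  0.0959] F [-0.  -1.3 -2.4]
turn deg 0.33 units [ 0.0019 -0.0004  0.0019] rows 0.045469225782021096
shift after turn, units [-0.003   0.0009  0.0031] before turn [-0.003   0.0008  0.0031] rows 0.06337158029146157
[-0.94397572 -0.23550845  0.62895063  2.06779554  0.24894541  0.84217133
  1.32774765]
```

```bash
python3 -m creep '[[[0.0028,0,0],[0,0.042,0],1],[[0.0028,0,0],[0,0.042,0],1],[[0.0028,0,0],[0,0.042,0],1],[[0,0,0],[0,0,0],1]]' 30; python3 go.py -.048 0 .094;  python3 -c "
from rig import r;print(r.get_obs()['qpos'])"
```

```text
t: 9.38
tcp_pos: [0.5568, 0.0978, 0.2227]
tcp_rot: [-0.09, 0.992, 0.006, 0.085]
contact_force: [-0.6, -1.7, 3.6]
grip_width: 0.342
grasp_force: 32.5
t 9.38 world [0.5568 0.0978 0.2227] target [0.5601 0.099  0.2229] lid now [-0.0512 -0.0006  0.0953] F [-0.6 -1.7  3.6]
turn deg 15.24 units [-0.0007 -0.1269  0.0027] rows 2.1279020542081954
shift after turn, units [-0.0053  0.0009  0.0021] before turn [-0.0057  0.0009  0.0007] rows 0.08309488461729339
[-0.98207859 -0.00200729  0.76191259  1.8483156   0.0120735   1.12451847
  1.52815371]
```

```bash
python3 -m creep '[[[0.0156,0,-0.0041],[0,0,0],1],[[0.0159,0,-0.0026],[0,0,0],1],[[0.0161,0,-0.001],[0,0,0],1],[[0,0,0],[0,0,0],1],[[0,0,0],[0,0,0],1]]' 30; python3 go.py -.07 0 .1
```

```text
t: 9.8
tcp_pos: [0.5266, 0.0924, 0.223]
tcp_rot: [-0.09, 0.992, 0.009, 0.087]
contact_force: [1.5, -2.5, 1.1]
grip_width: 0.343
grasp_force: 31.0
t 9.8 world [0.5266 0.0924 0.223 ] target [0.5379 0.0951 0.219 ] lid now [-0.0788 -0.0006  0.1085] F [ 1.5 -2.5  1.1]
turn deg 14.93 units [ 0.0017 -0.1244  0.0022] rows 2.0851407646397577
shift after turn, units [-0.0147  0.001   0.0142] before turn [-0.0179  0.0009  0.0099] rows 0.2943491552404084
```

```bash
python3 -m creep '[[[0.006,0,0.001],[0,0,0],1],[[0.006,0,0.001],[0,0,0],1],[[0.006,0,0.001],[0,0,0],1],[[0,0,0],[0,0,0],1],[[0,0,0],[0,0,0],1]]' 30; python3 go.py -.07 0 .1
```

```text
t: 10.22
tcp_pos: [0.5188, 0.0911, 0.2211]
tcp_rot: [-0.09, 0.992, 0.009, 0.09]
contact_force: [7.2, -0.2, 4.6]
grip_width: 0.337
grasp_force: 30.3
t 10.22 world [0.5188 0.0911 0.2211] target [0.5379 0.0951 0.219 ] lid now [-0.0868 -0.0006  0.1101] F [ 7.2 -0.2  4.6]
turn deg 14.62 units [ 0.0016 -0.1218  0.0022] rows 2.041297930897259
shift after turn, units [-0.028   0.0009  0.0169] before turn [-0.0314  0.0007  0.0093] rows 0.47108153301410377
```

```bash
python3 -m creep '[[[0.006,0,0.001],[0,0,0],1],[[0.006,0,0.001],[0,0,0],1],[[0,0,0],[0,0,0],1],[[0,0,0],[0,0,0],1]]' 30; python3 go.py -.07 0 .1
```

```text
t: 10.55
tcp_pos: [0.5184, 0.091, 0.2211]
tcp_rot: [-0.09, 0.991, 0.01, 0.098]
contact_force: [29.9, 3.5, -5.2]
grip_width: 0.338
grasp_force: 31.3
t 10.55 world [0.5184 0.091  0.2211] target [0.5379 0.0951 0.219 ] lid now [-0.0872 -0.0005  0.1103] F [29.9  3.5 -5.2]
turn deg 13.7 units [ 0.0016 -0.1142  0.0023] rows 1.9140392548026839
shift after turn, units [-0.0287  0.0009  0.0171] before turn [-0.0319  0.0007  0.0098] rows 0.48040448420530935
```

Firm stop: 30 N with no further motion. Ease off, open, and retreat along the tool.

```bash
python3 -m creep '[[[-0.01,0,0],[0,0,0],1],[[0,0,0],[0,0,0],1],[[0,0,0],[0,0,0],0],[[0,0,0],[0,0,0],0],[[0,0,0],[0,0,0],0],[[0,0,0],[0,0,0],0],[[0,0,0],[0,0,0],0],[[0,0,-0.02],[0,0,0],0],[[0,0,-0.04],[0,0,0],0],[[0,0,-0.05],[0,0,0],0],[[0,0,-0.05],[0,0,0],0],[[0,0,-0.05],[0,0,0],0],[[0,0,0],[0,0,0],0],[[0,0,0],[0,0,0],0]]'; python3 - <<'E'
from rig import r
import cv2
s=r.snapshot("wrist"); a=s["color"][:,:,::-1]
b=r.snapshot("scene")["color"][110:310,200:400,::-1]
c=r.snapshot("top")["color"][90:290,110:380,::-1]
b=cv2.resize(b,(384,384));c=cv2.resize(c,(400,296))
im=cv2.copyMakeBorder(cv2.resize(a,(400,300)),0,0,0,0,cv2.BORDER_CONSTANT)
left=cv2.vconcat([im,c]); b=cv2.copyMakeBorder(b,0,212,0,16,cv2.BORDER_CONSTANT)
cv2.imwrite("pics/end.png",cv2.hconcat([left,b]))
E
```

```text
t: 11.72
tcp_pos: [0.4937, 0.0866, 0.3428]
tcp_rot: [-0.09, 0.992, 0.009, 0.087]
contact_force: [1.0, 0.5, -0.5]
grip_width: 0.998
grasp_force: 0.0
```

View pics/end.png

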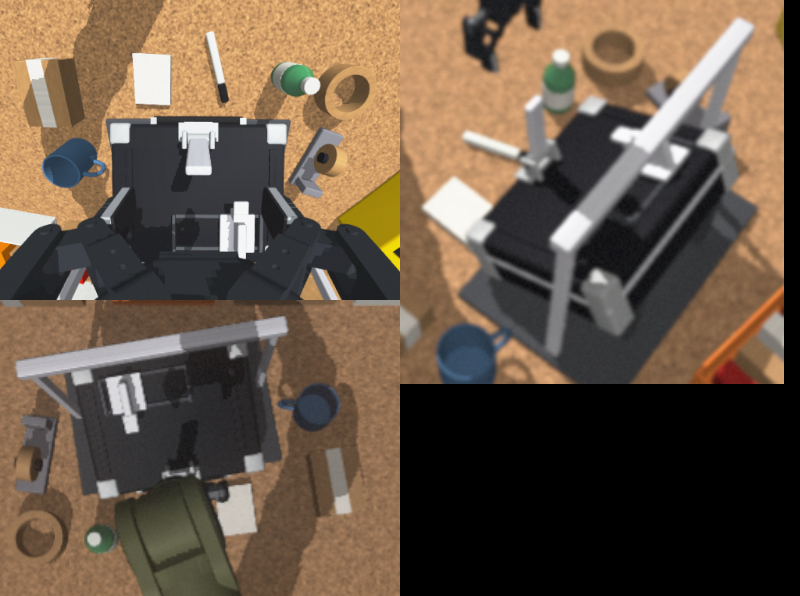

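The picture shows the lever standing up (scene panel tip at about (535,98)), the tab fully aside, and all loose things in place. I'll check the lever tip against the model before handing in.

```bash
python3 - <<'E'
from h import *
p=[float(v) for v in open('pose.txt').read().split()]; Rz,t=stand(p)
for a in(1.0,1.1,1.2,1.25):
    q=Rz.apply(lid([-.1+.122*np.cos(a),0,.028+.122*np.sin(a)]))+t
    u=proj(SC,q)[0]; print(a,((u-[200,110])*1.92+[400,0]).round())
E
```

```text
1.0 [551. 112.]
1.1 [544. 107.]
1.2 [537. 103.]
1.25 [533. 101.]
```

```bash
python3 - <<'E'
import cv2
a=cv2.imread("pics/end.png")[80:190,480:600]; cv2.imwrite("pics/endc.png",cv2.resize(a,None,fx=5,fy=5,interpolation=cv2.INTER_CUBIC))
E
```

```text
(no output)
```

View pics/endc.png

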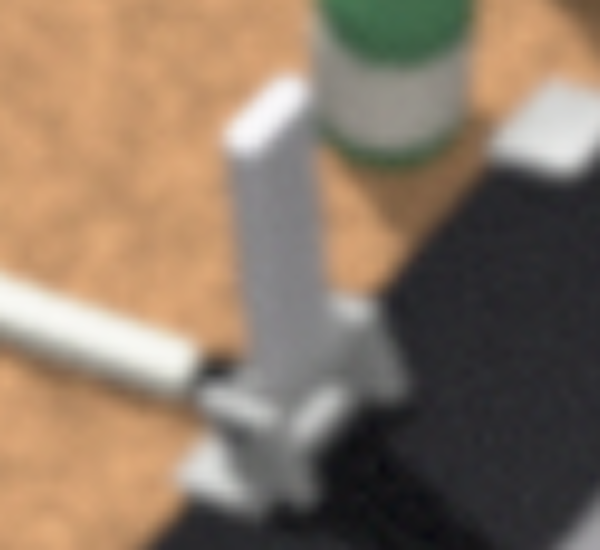

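The tip centre is at (268,115) in the crop, i.e. (533.6,103), which matches 1.25 rad.

```bash
python3 -c "
from rig import r;print(r.job_done())"
```

```text
the job is handed in; nothing more can be done
None
```

The job is handed in at about 12 s on the robot's clock: the safety tab was slid left to its stop first, then the lever swung up to its stop at about 1.25 rad, the gripper is open and clear, and the last pictures show the loose things undisturbed.

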